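Put the jigger away in the latched oak bar box

TASK

Put the steel jigger away in the oak bar box: swing the brass latch lever on its front forward and down past level, open the lid until it stands upright, and set the jigger down gently (do not drop it) the way up it stands now, in the middle of the slate coaster inside. Leave everything open, and leave the decanter and all three tumblers where they stand.

Things in the scene. Friction and masses are not known exactly. Their poses are not given: they have to be found in the camera images.
- box: Oak bar box, fixed, 155 mm deep (x), 270 wide (y), rim 124 mm high, lid top 138. Origin: centre of its underside; latch on its -x face, lid hinged along its +x top edge. Walls 10, floor 12 mm. A low wall (8 mm thick, top at 97 mm) at y = 0 parts it into two bays, 135 (x) by 121 mm (y): one holds the slate coaster, the other a tumbler; which is which varies.
- latch (a joint): Turn of the brass latch lever about its pin, rad: 0 = upright, hook over the lid's strike (shut; the lid cannot rise); grows as its top swings outward (to the box's -x) and down; 1.57 = level, stop at 2.3. Starts at 0 to 0.04. Stiff pin (0.1 N m, about 1.6 N at the tab): it stays where it is left.
- latch_pin (a point): Centre of the latch lever's pin: on the front of the box, 90.5 mm to the -x side of the box's centre, at y = 0, 98 mm above the shelf. Its axes turn with the lever: at joint 0 they are the box's axes, z points along the lever to its tab.
- latch_tab (a point): On the inner face of the lever's thumb tab, 62 mm from the pin along the lever (z), 1 mm outward of the pin. Tab: plate 44 mm wide, 6 thick, 46 to 78 mm past the pin; upright it rises 36 mm above the lid's top, with free space behind it back to the knob (48 mm). The hook under it reaches 9 mm inward from the tab, its upper face 6.5 mm above the lid's top.
- lid (a joint): Turn of the lid, rad: 0 = shut, 1.57 = upright, stop at 1.75. A stiff friction hinge: it stays where it is left; lifting at the knob takes about 8 N.
- lid_hinge (a point): Middle of the lid's hinge line, 77.5 mm to the +x side of the box's centre, 124 mm above the shelf; the line runs along the box's y. Axes turn with the lid: at joint 0 they are the box's axes. The lid reaches 155 mm along this frame's -x, is 14 mm thick (0 to +14 mm in z) and 278 mm wide.
- lid_knob (a point): Point to grip on the turned wooden knob on the lid's top: on the knob's axis, 27 mm above the lid's top, 105 mm from the hinge line, 50 mm from the front edge. The knob's head is a disc 32 mm across, from 16 to 38 mm above the lid; its neck is 18 mm across. Its axes turn with the lid.
- lid_front (a point): Middle of the lower front edge of the lid, 155 mm from the hinge line, level with the box's rim when shut. A brass strike 40 mm wide stands 12 mm out beyond it there.
- bay_left (a point): Centre of the floor of the bay on the box's +y side, 12 mm above the shelf.
- bay_right (a point): Centre of the floor of the bay on the box's -y side, 12 mm above the shelf.
- coaster: Square slate coaster 100 x 100 x 7 mm, lying loose on the floor of one bay of the box (hidden while the lid is shut), sides along the box's. Origin: centre of its underside, 12 mm above the shelf.
- jigger: Stainless steel double-cup jigger, 100 mm high, loose, standing on the shelf on its smaller cup. Origin: centre of its foot, z up. The lower rim is 40 mm across, waist 19 mm at 43 mm height, upper cup 41 to 43 mm across from 65 mm height to the rim at 100 mm (good to grip from above, 80 mm up). About 0.1 to 0.2 kg.
- tumbler_in: Heavy crystal tumbler, 80 mm across, 88 mm high, standing loose in the other bay of the box. Origin: centre of its underside, 12 mm above the shelf.
- tumbler_a: Heavy crystal tumbler, 80 mm across, 88 mm high, loose on the shelf. Origin: centre of its underside.
- tumbler_b: Another like it, loose on the shelf. Origin: centre of its underside.
- decanter: Square crystal decanter, 88 x 88 mm, 135 mm to the shoulder, 260 mm high with its neck and glass stopper, loose on the shelf. Origin: centre of its underside.
Mind the look-alikes: they are no part of the job. Several things have the shape of the jigger; the one meant has the colours described above.

How it is judged:
By the outcome, as a careful person would: the job done as asked, in the order asked, and still so for the second after the job is handed in, with the robot touching nothing.
It also fails if it takes over 72 s, if anything falls off the work surface, if the arm or the gripper's body presses on something with over 40 N, if the wrist force passes 120 N, or if a joint passes its speed limit or range.

ROBOT

A 6-joint arm with a two-finger parallel gripper is mounted at the origin on the work surface. World frame = base frame: x ahead of the robot, y to its left, z up, the work surface at z = 0. Lengths are in m, angles in rad, forces in N, time in s.
With the tool pointing down it reaches from about 0.375 to 0.975 m from the base axis. Payload 3.8 kg.
Tool frame: the origin (TCP) lies at the very end of the fingers, on their centre line; the grasp point (between the pads) lies 19 mm behind it; z points along the fingers, y is the line along which they close (so a half turn about z gives the same grasp; the last joint's range is limited). The gripper opens to 85 mm and grips with 20 to 120 N. Pads are 22 mm wide; open, the fingers measure 114 mm over their backs; the gripper's body (76 mm by 85 mm) begins 54 mm behind the grasp point. The pads swing forward as they close: fully open they stand 13 mm farther back than shut.
Start: joints at [-1.236, 0.264, 1.604, -0, 1.274, -0.037], TCP at [0.245, -0.629, 0.231] pointing down, gripper open.
Joint ranges: [-2.63, 2.63], [-0.94, 2.18], [0.31, 2.57], [-1.31, 4.45], [0, 2.66], [-2.55, 2.55]. Speed limits (rad/s): [2.57, 2.57, 3.14, 3.14, 3.14, 3.14].

INTERFACE

Orientations are given as a rotation vector (axis times angle).
In Python, from workcell import bot gives the robot as it stands.
- The arm moves only by the shell command python3 -m creep 'ROWS' [FORCE]. ROWS is JSON, a list of rows, each a list of 5 numbers: the shift along the tool's x, y, z in units of 0.05 m (1.0 is 0.05 m), then the turn about the tool's z in units of 0.1 rad (1.0 is 0.1 rad), then the opening, from 0 (shut) to 1 (fully open). In form: [[tx, ty, tz, spin, hand], ...]. A call has 1 to 20 rows; each row shifts and turns the commanded pose from where the row before left it, along the tool's axes as they then stand; what a row does not reach is not made up. A row lasts 1/8 s, in which the tool goes at most 62.5 mm and 10.7 degrees, less where a joint would pass 70% of its speed; a pose out of reach is approached as far as the arm can. A call with a number of a shift or a turn outside -1 to 1 is refused whole. A call with a gripper value outside its range is refused whole. The fingers move at their own pace and stop on an object; FORCE is the grip in N (left out, the last holds). Time passes only in rows, so rows that do not move let the fingers close. It gives the time, the measured TCP pose, the force, the opening and the grip force at its end, in the units of the state.
- bot.read_state(): the state, without advancing time (a new reading comes with each control period).
- bot.read_camera(name): name is "side" or "top" or "wrist"; returns a dict with "pixels" (480x640x3 uint8, red, green, blue), "vfov" (degrees; the focal length in pixels is half the picture's height over the tangent of half this angle, whatever the lens; pixels are square), "cx", "cy" (the principal point, pixels), "world_to_cam" (4x4, takes a point from world to camera coordinates). Camera axes: x right, y down, z forward; pixel columns grow to the right and rows downward; lengths in m; the calibration is good to about 2 mm. A picture is of the moment at which its call begins. There is no depth.
- bot.finish_job(): hands the job in; it is judged then, once.
Trained networks look in a picture, given as the dict that the camera call returned (one of the last four; its "shot" number tells which), for a name from the list of things; names that differ only in an ending like _2 or _b are one class to them, and where a whole thing is asked for, a point or a joint stands for the part that bears it (a point fixed in the world has none). Each returns a list of dicts, best first, with "score" (0 to 1); they miss things now and then, are a little off and sometimes report something else, mostly with a low value. They report only what shows in the picture. A call takes as long as a camera call. They do not tell look-alikes from the thing itself.
- bot.look_for(target, picture): "bbox" ([left, top, right, bottom] in pixels, round what is visible of it).
- bot.regions_of(target, picture): "mask" (480x640 bool, what is visible of it) and "bbox" ([left, top, right, bottom] in pixels, round what is visible of it).
The state is a dict: "time": time; "q": joint angles; "joint_vel": joint speeds; "joint_torque": joint torques, N m; "tool_pos": TCP position; "tcp_rot": TCP orientation; "wrist_force": force on the tool from outside, world axes, zero at the start; "torque": the same for the moment, N m; "width": opening from 0.0 (shut) to 1.0 (fully open); "grip_force": force on a finger pad.
Only numpy, scipy, OpenCV 4.12 (cv2) and the standard library are available. Lean on these libraries where they do the work, as an engineer would, in place of code of your own. Each camera call takes 0.05 s, during which the arm holds its last target. There are 200 camera calls.

## Working session

There is one attempt and no reset: what is moved stays moved. The work goes in short steps, Python scripts to look and compute and a shell command to move; the robot and the scene stay as the last step left them, time stands still between calls to the robot, and variables do not carry over. Pictures are saved under pics/ and viewed, at most 10 in all, crops included, and the job is handed in when it is done.

```bash
mkdir -p pics; ls; python3 - <<'E'
from workcell import bot
import cv2,numpy as np
s=bot.read_state();print({k:np.round(v,3) for k,v in s.items()})
ims=[]
for n in("top","side"):
    p=bot.read_camera(n);print(n,p["vfov"],p["cx"],p["cy"],np.round(p["world_to_cam"],3).tolist())
    im=p["pixels"][:,:,::-1].copy()
    for t in("box","latch_tab","lid_knob","jigger","tumbler_a","decanter"):
        for d in bot.look_for(t,p): 
            print(n,t,round(d["score"],2),np.round(d["bbox"]).tolist())
    cv2.imwrite(f"pics/{n}1.png",im)
E
```

```text
pics
{'time': np.float64(0.0), 'q': array([-1.236,  0.265,  1.605, -0.   ,  1.274, -0.037]), 'joint_vel': array([-0.001, -0.   , -0.001, -0.001, -0.001, -0.002]), 'joint_torque': array([ 2.0000e-03, -5.1511e+01, -3.6731e+01,  0.0000e+00,  1.3000e-02,
       -0.0000e+00]), 'tool_pos': array([ 0.245, -0.628,  0.23 ]), 'tcp_rot': array([-3.085e+00, -5.800e-01,  1.000e-03]), 'wrist_force': array([-0.504,  0.203, -0.14 ]), 'torque': array([ 0.019, -0.008,  0.013]), 'grip_force': np.float64(0.0), 'width': np.float64(1.003)}
top 47.11562037361334 315.6192376049944 237.31862776243238 [[-0.024, -0.999, -0.024, -0.091], [-0.994, 0.027, -0.108, 0.582], [0.108, 0.021, -0.994, 1.104], [0.0, 0.0, 0.0, 1.0]]
top box 0.74 [145.0, 155.0, 306.0, 281.0]
top latch_tab 0.49 [221.0, 257.0, 251.0, 271.0]
top lid_knob 0.8 [145.0, 160.0, 305.0, 277.0]
top jigger 0.66 [446.0, 291.0, 473.0, 310.0]
top jigger 0.66 [480.0, 320.0, 513.0, 348.0]
top tumbler_a 0.88 [348.0, 284.0, 392.0, 322.0]
top tumbler_a 0.85 [387.0, 200.0, 433.0, 244.0]
top decanter 0.85 [336.0, 88.0, 393.0, 163.0]
side 47.403803325869006 319.48243259175763 237.56769308317382 [[0.276, 0.961, -0.009, -0.059], [0.839, -0.246, -0.486, -0.462], [-0.469, 0.127, -0.874, 1.535], [0.0, 0.0, 0.0, 1.0]]
side box 0.94 [326.0, 172.0, 474.0, 312.0]
side box 0.63 [327.0, 168.0, 478.0, 283.0]
side latch_tab 0.52 [367.0, 176.0, 386.0, 207.0]
side lid_knob 0.71 [327.0, 174.0, 480.0, 286.0]
side jigger 0.63 [135.0, 190.0, 165.0, 230.0]
side jigger 0.59 [170.0, 210.0, 194.0, 247.0]
side tumbler_a 0.98 [211.0, 248.0, 254.0, 300.0]
side tumbler_a 0.8 [244.0, 189.0, 281.0, 237.0]
side tumbler_a 0.33 [328.0, 170.0, 476.0, 284.0]
side decanter 0.58 [272.0, 302.0, 330.0, 382.0]
side decanter 0.57 [324.0, 174.0, 478.0, 307.0]
```

View pics/top1.png

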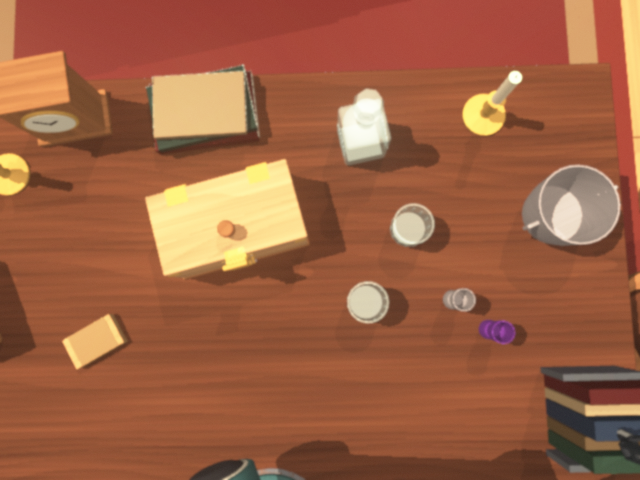

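View pics/side1.png

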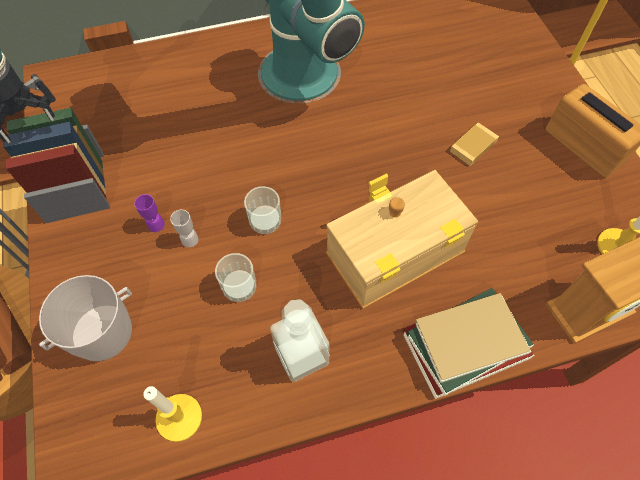

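The top view shows the lid's corners at about (146,195), (287,160), (307,238) and (165,276), the knob at (227,229) and the latch at (236,260). Two things have the jigger's shape: grey steel at (460,300) top / (184,228) side, and purple at (498,331) / (150,213). The grey one fits "stainless steel". I'll fit the positions and check it in an enlarged crop.

```bash
cat > h.py <<'E'
from workcell import bot
import numpy as np, cv2
from scipy.optimize import least_squares
from scipy.spatial.transform import Rotation as R
def proj(p,X):
    X=np.atleast_2d(X);M=p["world_to_cam"];c=X@M[:3,:3].T+M[:3,3];f=240/np.tan(np.radians(p["vfov"])/2)
    return c[:,:2]/c[:,2:]*f+[p["cx"],p["cy"]]
def boxw(b,P):
    P=np.atleast_2d(P).astype(float);c,s=np.cos(b[2]),np.sin(b[2])
    return np.c_[b[0]+c*P[:,0]-s*P[:,1],b[1]+s*P[:,0]+c*P[:,1],P[:,2]]
def ray(p,uv,z):
    M=p["world_to_cam"];f=240/np.tan(np.radians(p["vfov"])/2)
    d=M[:3,:3].T@np.array([(uv[0]-p["cx"])/f,(uv[1]-p["cy"])/f,1]);o=-M[:3,:3].T@M[:3,3]
    return o+d*(z-o[2])/d[2]
def tcp():
    s=bot.read_state();return np.array(s["tool_pos"]),R.from_rotvec(s["tcp_rot"]).as_matrix(),s
E
python3 - <<'E'
from h import *
T=bot.read_camera("top");S=bot.read_camera("side")
L=[[.0775,.139,.138],[.0775,-.139,.138],[-.0775,-.139,.138],[-.0775,.139,.138]]
t=np.array([[146,195],[287,160],[307,238],[165,276]]);
for i,q in enumerate(t):print(ray(T,q,.138).round(3))
s=np.array([[477,218],[367,286+10],[328,238],[436,172]])
def res(b):
    W=boxw(b,L);return np.r_[(proj(T,W)-t).ravel(),(proj(S,W)[[0,2,3]]-s[[0,2,3]]).ravel(),
      (proj(T,boxw(b,[-.0275,0,.176]))-[226,227]).ravel()]
r=least_squares(res,[.6,.2,.2],loss="soft_l1");b=r.x;print("box",b.round(4),res(b).round(1))
print("side px all",proj(S,boxw(b,L)).round(0).tolist())
# masks
def fit(name,dims,guessT,guessS):
    mT=min(bot.regions_of(name,T),key=lambda d:abs((d["bbox"][0]+d["bbox"][2])/2-guessT[0])+abs((d["bbox"][1]+d["bbox"][3])/2-guessT[1]))
    mS=min(bot.regions_of(name,S),key=lambda d:abs((d["bbox"][0]+d["bbox"][2])/2-guessS[0])+abs((d["bbox"][1]+d["bbox"][3])/2-guessS[1]))
    a=np.linspace(0,2*np.pi,40);P=np.vstack([np.c_[r*np.cos(a),r*np.sin(a),0*a+z] for r,z in dims])
    def rs(x):
        o=[]
        for p,m in((T,mT),(S,mS)):
            q=proj(p,P+[x[0],x[1],0]);o+=list(np.r_[q.min(0),q.max(0)]-np.array(m["bbox"]))
        return np.array(o)
    g=ray(T,guessT,dims[-1][1]/2)[:2]
    r=least_squares(rs,g,loss="soft_l1");print(name,r.x.round(4),rs(r.x).round(1));return r.x
fit("jigger",[(.02,0),(.0215,.1)],(460,300),(184,228))
fit("jigger",[(.02,0),(.0215,.1)],(498,331),(150,213))
fit("tumbler_a",[(.035,0),(.04,.088)],(370,303),(263,211))
fit("tumbler_a",[(.035,0),(.04,.088)],(411,222),(235,276))
c=np.hstack([cv2.resize(T["pixels"][270:360,420:540],None,fx=3.3,fy=3.3,interpolation=2),cv2.resize(S["pixels"][180:270,110:230],None,fx=3.3,fy=3.3,interpolation=2)])
cv2.imwrite("pics/jig.png",c[:,:,::-1])
p,Rm,_=tcp();print(p,Rm.round(3))
E
```

```text
[0.657 0.211 0.138]
[ 0.716 -0.057  0.138]
[ 0.567 -0.092  0.138]
[0.503 0.174 0.138]
box [0.6121 0.0603 0.2291] [ -1.    0.4   0.2  -1.4   0.5  -0.8  -1.9  -1.2  -0.1   4.7  -4.6 -14.6
  -2.2  -2.2  -0.7   0.7]
side px all [[477.0, 223.0], [362.0, 283.0], [323.0, 223.0], [434.0, 170.0]]
jigger [ 0.4451 -0.3895] [-0.6 -0.   1.4  0.1 -0.3 -1.   1.2  1.4]
jigger [ 0.3808 -0.4522] [-1.4 -0.1 -0.6 -0.  -0.8 -2.  -2.4  1.7]
tumbler_a [ 0.4466 -0.2019] [-0.  -0.1 -0.4 -1.1  0.2 -3.8 -2.1 -0.1]
tumbler_a [ 0.5926 -0.2978] [ 0.2 -0.  -0.4  0.3  1.1  3.6 -2.5 -0.7]
[ 0.24523298 -0.62885315  0.23126294] [[ 0.932  0.363 -0.   ]
 [ 0.363 -0.932  0.   ]
 [ 0.    -0.    -1.   ]]
```

View pics/jig.png

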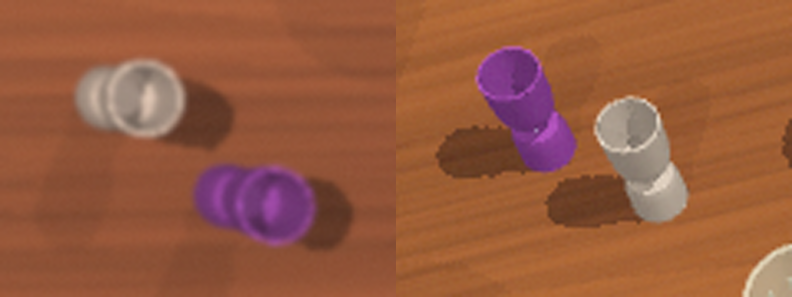

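Crop: the grey steel jigger is on the left at crop (130,97), with the purple look-alike at (250,205). The steel one, fitted at (0.445, -0.390), is the one meant. Next I work out the approach to the latch.

```bash
cat >> h.py <<'E'
def plan(W,yaw=None):
    """total units (tool x,y,z, spin) from present pose to world points in turn; yaw = world yaw of tool x"""
    p,Rm,s=tcp();y0=np.arctan2(Rm[1,0],Rm[0,0])
    sp=0 if yaw is None else -((yaw-y0+np.pi/2)%np.pi-np.pi/2)
    print("at",p.round(4),"yaw",y0.round(3),"F",np.round(s["wrist_force"],1),"w",round(float(s["width"]),2),"t",round(float(s["time"]),2),"spin",round(sp/.1,2))
    for w in np.atleast_2d(W):
        for a,n in((y0,"now"),)+(((y0-sp,"spun"),) if yaw is not None else ()):
            c,q=np.cos(a),np.sin(a);A=np.array([[c,q,0],[q,-c,0],[0,0,-1]])
            print(n,(A.T@(w-p)/.05).round(2))
        p=w
B=[.6121,.0603,.2291]
E
python3 -c "
from h import *
plan(boxw(B,[-.066,0,.24]),B[2])"
```

```text
at [ 0.2452 -0.6289  0.2313] yaw 0.372 F [ 0.1  0.2 -0.4] w 1.0 t 1.2 spin 1.43
now [ 10.54 -10.36  -0.17]
spun [  8.96 -11.76  -0.17]
```

```bash
python3 -m creep '[[0,0,-0.3,0.7,0],[0.3,-0.4,-0.3,0.73,0],[0.6,-0.8,0,0,0],[0.6,-0.8,0,0,0],[0.6,-0.8,0,0,0],[0.6,-0.8,0,0,0],[0.6,-0.8,0,0,0],[0.6,-0.8,0,0,0],[0.6,-0.8,0,0,0],[0.6,-0.8,0,0,0],[0.6,-0.8,0,0,0],[0.6,-0.8,0,0,0],[0.6,-0.8,0,0,0],[0.6,-0.8,0,0,0],[0.6,-0.8,0,0,0],[0.6,-0.8,0,0,0],[0.26,-0.16,0.2,0,0],[0,0,0.2,0,0],[0,0,0,0,0],[0,0,0,0,0]]' | tail -3
python3 - <<'E'
from h import *
plan(boxw(B,[-.066,0,.152]),B[2])
p=bot.read_camera("wrist")
im=p["pixels"][:,:,::-1].copy()
P=[[.0775,.139,.138],[.0775,-.139,.138],[-.0775,-.139,.138],[-.0775,.139,.138],[-.0275,0,.176],[-.0915,.022,.176],[-.0915,-.022,.176]]
for q in proj(p,boxw(B,P)): cv2.drawMarker(im,tuple(int(v) for v in q),(0,0,255),0,12,1)
cv2.imwrite("pics/w1.png",im)
E
```

```text
wrist_force: [0.4, -0.1, -0.3]
width: -0.005
grip_force: 0.0
at [0.546  0.0448 0.2412] yaw 0.227 F [ 0.4 -0.1 -0.3] w -0.01 t 3.7 spin -0.02
now [ 0.04 -0.    1.78]
spun [ 0.04 -0.    1.78]
```

View pics/w1.png

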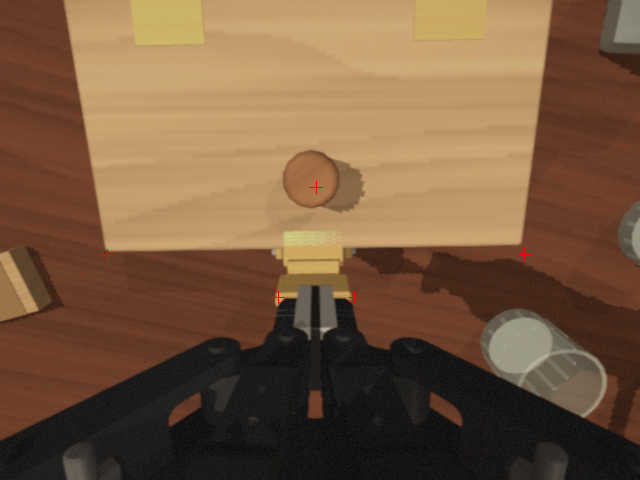

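The knob shows at (311,178) and the lid's front corners at (107,249) and (524,243), a few pixels from my predictions. I'll refine the box pose from these.

```bash
python3 - <<'E'
from h import *
p=bot.read_camera("wrist");T=bot.read_camera("top")
L=[[-.0775,-.139,.138],[-.0775,.139,.138],[-.0275,0,.176]]
t=np.array([[146,195],[287,160],[307,238],[165,276]])
L2=[[.0775,.139,.138],[.0775,-.139,.138],[-.0775,-.139,.138],[-.0775,.139,.138]]
w=np.array([[524,243],[107,249],[311,179]])
f=lambda b:np.r_[(proj(p,boxw(b,L))-w).ravel(),.5*(proj(T,boxw(b,L2))-t).ravel()]
g=lambda b:(proj(p,boxw(b,L))-w).ravel()
for h in(f,g):
    r=least_squares(h,B);print(r.x.round(4),h(r.x).round(1))
b=r.x
print("tab top",proj(p,boxw(b,[[-.0915,.022,.176],[-.0915,-.022,.176],[-.0975,.022,.176],[-.0975,-.022,.176]])).round().tolist())
print("TCP px",proj(p,tcp()[0]).round())
plan(boxw(b,[-.066,0,.152]),b[2])
E
```

```text
[0.6167 0.0637 0.2419] [-0.1  1.2 -1.5  1.5  1.7 -0.9 -1.5 -0.4 -1.2 -2.3 -0.6 -2.1 -1.5 -1.4]
[0.6169 0.064  0.2436] [-0.1  0.5 -1.6  1.5  1.4 -1.4]
tab top [[277.0, 289.0], [352.0, 288.0], [277.0, 299.0], [352.0, 298.0]]
TCP px [[317. 309.]]
at [0.5465 0.0452 0.2418] yaw 0.227 F [0.7 0.4 0.8] w -0.0 t 3.85 spin -0.16
now [ 0.14 -0.03  1.8 ]
spun [ 0.14 -0.03  1.8 ]
```

```bash
sed -i 's/^B=.*/B=[.6168,.0638,.243]/' h.py; python3 -m creep '[[0.16,-0.03,0.3,-0.16,0],[0,0,0.5,0,0],[0,0,0.5,0,0],[0,0,0.3,0,0],[0,0,0.15,0,0],[0,0,0,0,0]]' | grep -v q
python3 - <<'E'
from h import *
b=lambda th,r=.062,o=.0:None
W=[]
# finger (half 11 mm in x) centre path: outer lower edge at tab contact
import math
for th in (0,.3,.6,.9,1.2,1.5,1.8,2.0):
    r=.060; d=.001 # inner face outward offset
    cx=-.0905-r*math.sin(th); cz=.098+r*math.cos(th)
    W.append((cx+.011*math.cos(min(th,1.57)),0,cz))
    print(th,np.round(W[-1],3))
plan(boxw(B,[-.066,0,.152]),B[2])
E
```

```text
time: 4.6
tool_pos: [0.5539, 0.0494, 0.1534]
tcp_rot: [-3.118, -0.384, 0.001]
wrist_force: [0.5, 0.0, 1.2]
width: -0.0
grip_force: 0.0
0 [-0.08   0.     0.158]
0.3 [-0.098  0.     0.155]
0.6 [-0.115  0.     0.148]
0.9 [-0.131  0.     0.135]
1.2 [-0.142  0.     0.12 ]
1.5 [-0.15   0.     0.102]
1.8 [-0.149  0.     0.084]
2.0 [-0.145  0.     0.073]
at [0.5539 0.0494 0.1534] yaw 0.245 F [0.5 0.  1.2] w -0.0 t 4.6 spin 0.02
now [-0.03  0.02  0.03]
spun [-0.03  0.02  0.03]
```

```bash
python3 -m creep '[[-0.19,0,0,0,0],[-0.18,0,0,0,0],[-0.15,0,0,0,0],[-0.15,0,0,0,0],[-0.17,0,0.07,0,0],[-0.17,0,0.07,0,0],[-0.16,0,0.12,0,0],[-0.16,0,0.13,0,0],[-0.13,0,0.16,0,0],[-0.13,0,0.16,0,0],[-0.07,0,0.18,0,0],[-0.07,0,0.18,0,0],[0,0,0.15,0,0],[0,0,0.15,0,0],[0,0,0.13,0,0],[0,0,0.13,0,0],[0,0,0,0,0]]'
python3 - <<'E'
from h import *
p=bot.read_camera("wrist");S=bot.read_camera("side")
im=np.hstack([cv2.resize(p["pixels"],(400,300)),cv2.resize(S["pixels"][150:300,300:500],(400,300))])
cv2.imwrite("pics/l1.png",im[:,:,::-1])
K=[-.0275,0,.166-.014]
plan(boxw(B,[[-.150,0,.2],[-.0275,0,.24],[-.0275,0,.150]]),B[2])
E
```

```text
time: 6.72
tool_pos: [0.4697, 0.0284, 0.0716]
tcp_rot: [-3.118, -0.384, 0.002]
wrist_force: [1.1, -0.7, -0.5]
width: 0.002
grip_force: 0.0
at [0.4698 0.0284 0.0721] yaw 0.245 F [0.7 0.4 0. ] w -0.0 t 6.83 spin 0.02
now [ 0.02  0.02 -2.56]
spun [ 0.02  0.02 -2.56]
now [ 2.45  0.   -0.8 ]
spun [ 2.45  0.   -0.8 ]
now [0.  0.  1.8]
spun [0.  0.  1.8]
```

View pics/l1.png

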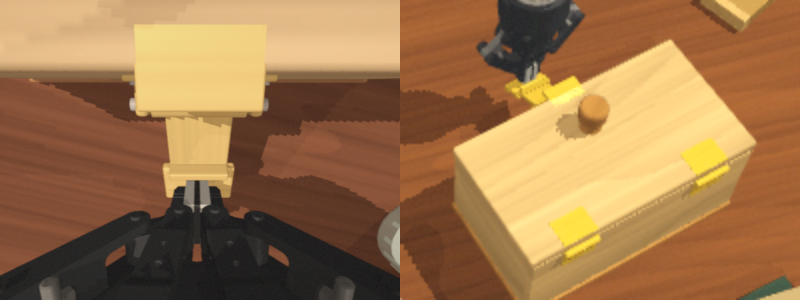

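The latch lever lies out and below level: in the left half the hook is at (195,172), pointing up. Next, the knob.

```bash
python3 -m creep '[[0,0,-0.6,0,0],[0,0,-0.9,0,0.6],[0,0,-0.9,0,0.6],[0.2,0,-0.7,0,0.6],[0.6,0,-0.26,0,0.6],[0.8,0.02,0,0,0.6],[0.6,0,0,0,0.6],[0.27,0,0.2,0,0.6],[0,0,0.5,0,0.6],[0,0,0.5,0,0.6],[0,0,0.4,0,0.6],[0,0,0,0,0.6]]'
python3 - <<'E'
from h import *
p=bot.read_camera("wrist");cv2.imwrite("pics/k1.png",cv2.resize(p["pixels"],(480,360))[:,:,::-1])
plan(boxw(B,[[-.0275,0,.148]]),B[2])
print(proj(p,boxw(B,[-.0275,0,.176])))
E
```

```text
time: 8.32
tool_pos: [0.5878, 0.0571, 0.1576]
tcp_rot: [-3.118, -0.383, 0.008]
wrist_force: [-0.1, 0.7, -0.1]
width: 0.601
grip_force: 0.0
at [0.5891 0.0572 0.1594] yaw 0.245 F [ 0.2  0.  -0.4] w 0.6 t 8.38 spin 0.02
now [0.02 0.01 0.23]
spun [0.02 0.01 0.23]
[[318.79690281 327.18064898]]
```

View pics/k1.png

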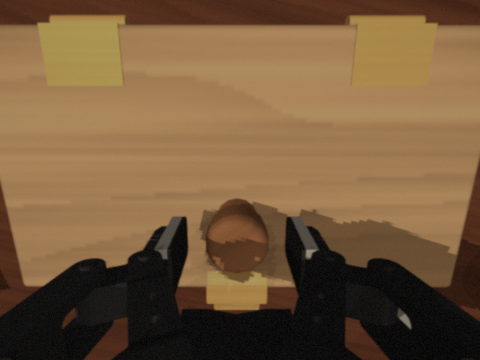

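```bash
python3 -m creep '[[0.02,0.01,0.2,0,0.6],[0,0,0,0,0.6],[0,0,0,0,0],[0,0,0,0,0],[0,0,0,0,0],[0,0,0,0,0],[0,0,0,0,0]]' 40
python3 - <<'E'
import numpy as np
t=np.arange(0,.961,.06);a=.372+t;P=np.c_[77.5-112.7*np.cos(a),124+112.7*np.sin(a)]
print((np.diff(P,axis=0)/50).round(2).tolist())
E
```

```text
time: 9.25
tool_pos: [0.5913, 0.0577, 0.151]
tcp_rot: [-3.117, -0.383, -0.001]
wrist_force: [-2.5, 3.6, 5.9]
width: 0.358
grip_force: 40.2
[[0.05, 0.12], [0.06, 0.12], [0.07, 0.12], [0.07, 0.11], [0.08, 0.11], [0.09, 0.1], [0.09, 0.1], [0.1, 0.09], [0.1, 0.09], [0.11, 0.08], [0.11, 0.07], [0.12, 0.07], [0.12, 0.06], [0.13, 0.05], [0.13, 0.04], [0.13, 0.04]]
```

```bash
python3 -m creep '[[0.05,0,-0.12,0,0],[0.06,0,-0.12,0,0],[0.07,0,-0.12,0,0],[0.07,0,-0.11,0,0],[0.08,0,-0.11,0,0],[0.09,0,-0.10,0,0],[0.09,0,-0.10,0,0],[0.10,0,-0.09,0,0],[0,0,0,0,0]]' 
python3 - <<'E'
from h import *
plan(boxw(B,[[-.0275,0,.148]]),B[2])
E
```

```text
time: 10.38
tool_pos: [0.6206, 0.065, 0.1937]
tcp_rot: [-3.117, -0.384, 0.002]
wrist_force: [-0.7, 5.2, -11.9]
width: 0.358
grip_force: 40.8
at [0.6206 0.065  0.1937] yaw 0.245 F [ -0.7   5.2 -11.9] w 0.36 t 10.38 spin 0.02
now [-0.63  0.    0.91]
spun [-0.63  0.    0.91]
```

Following the arc well, with the lid at about 0.48 rad. Continuing.

```bash
python3 -m creep '[[0.10,0,-0.09,0,0],[0.11,0,-0.08,0,0],[0.11,0,-0.07,0,0],[0.12,0,-0.07,0,0],[0.12,0,-0.06,0,0],[0.13,0,-0.05,0,0],[0.13,0,-0.04,0,0],[0.13,0,-0.04,0,0],[0,0,0,0,0]]' 
python3 - <<'E'
from h import *
plan(boxw(B,[[-.0275,0,.148]]),B[2])
S=bot.read_camera("side")
cv2.imwrite("pics/s2.png",cv2.resize(S["pixels"][120:320,280:520],None,fx=2.5,fy=2.5)[:,:,::-1])
E
```

```text
time: 11.5
tool_pos: [0.6661, 0.0762, 0.2185]
tcp_rot: [-3.118, -0.384, 0.005]
wrist_force: [-3.8, 4.3, -10.0]
width: 0.35
grip_force: 40.7
at [0.6661 0.0762 0.2185] yaw 0.245 F [ -3.8   4.3 -10. ] w 0.35 t 11.5 spin 0.02
now [-1.57  0.    1.41]
spun [-1.57  0.    1.41]
```

View pics/s2.png

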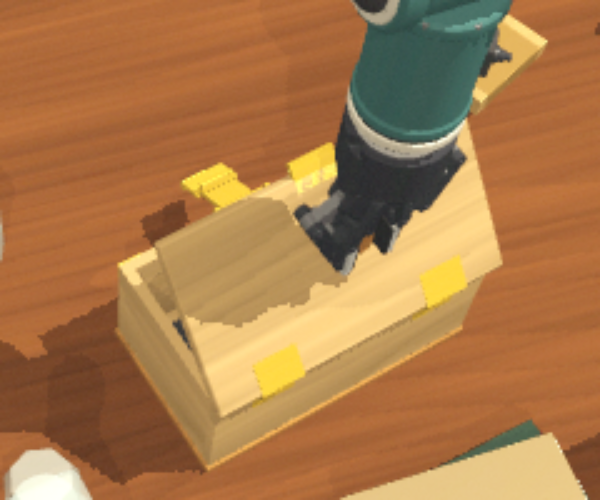

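The side view shows the lid raised to about 0.95 rad, with the gripper at (350,240) on the knob and dark slate visible inside at (190,335), in the -y bay. I'll release the knob, go round, and push the lid from its underside.

```bash
python3 -m creep '[[0,0,0,0,0.65],[0,0,0,0,0.65],[0,0,0,0,0.65],[0.1,0,-0.2,0,0.65],[0.1,0,-0.5,0,0.65],[0,0,-0.7,0,0],[0,0,-0.7,0,0],[-0.4,0,-0.2,0,0],[-0.8,0,0,0,0],[-0.8,0,0,0,0],[-0.7,0,0,0,0],[0,0,0,0,0]]'
python3 - <<'E'
from h import *
plan(boxw(B,[[-.075,0,.23]]),B[2])
T=bot.read_camera("top");p=bot.read_camera("wrist")
cv2.imwrite("pics/t3.png",np.hstack([cv2.resize(T["pixels"][130:310,120:360],(400,300)),cv2.resize(p["pixels"],(400,300))])[:,:,::-1])
E
```

```text
time: 13.05
tool_pos: [0.5444, 0.0453, 0.3355]
tcp_rot: [3.118, 0.383, 0.003]
wrist_force: [0.8, 0.1, -0.1]
width: 0.002
grip_force: 0.0
at [0.5444 0.0453 0.3355] yaw 0.244 F [ 0.8  0.1 -0.1] w 0.0 t 13.05 spin 0.01
now [-0.01 -0.01  2.11]
spun [-0.01 -0.01  2.11]
```

View pics/t3.png

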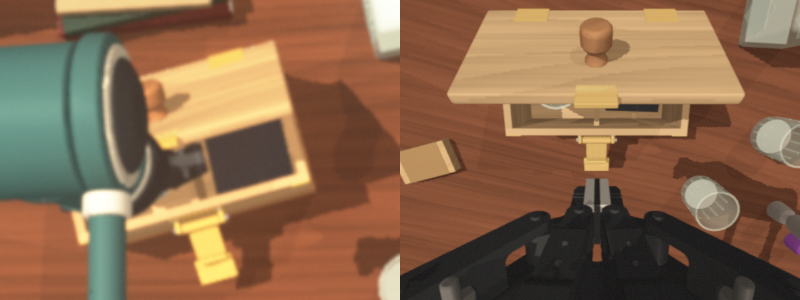

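The lid is partly open, and the dark slate coaster is in the -y bay (left picture, (250,155)). Now I lower the closed fingers in front of the lid and push.

```bash
python3 -m creep '[[0,0,0.6,0,0],[0,0,0.7,0,0],[0,0,0.6,0,0],[0.3,0,0.2,0,0],[0.3,0,0,0,0],[0.2,0,0,0,0],[0.2,0,0,0,0],[0.2,0,0,0,0],[0.2,0,0,0,0],[0.2,0,0,0,0],[0.2,0,0,0,0],[0.2,0,0,0,0],[0.2,0,0,0,0],[0.2,0,0,0,0],[0.2,0,0,0,0],[0.2,0,0,0,0],[0,0,0,0,0]]'
python3 - <<'E'
from h import *
plan(boxw(B,[[.069,0,.23]]),B[2])
E
```

```text
time: 15.28
tool_pos: [0.6841, 0.0802, 0.2315]
tcp_rot: [3.118, 0.384, 0.008]
wrist_force: [-0.7, 0.9, -0.4]
width: -0.001
grip_force: 0.0
at [0.6841 0.0802 0.2315] yaw 0.245 F [-0.7  0.9 -0.4] w -0.0 t 15.28 spin 0.02
now [-0.01 -0.01  0.03]
spun [-0.01 -0.01  0.03]
```

```bash
python3 -m creep '[[-0.4,0,0,0,0],[-0.8,0,0,0,0],[-0.8,0,0,0,0],[-0.8,0,-0.3,0,0],[-0.4,0,-0.8,0,0],[0,0.5,-0.8,0,0],[0,0.8,-0.3,0,0],[0,0.8,0,0,1],[0,0.8,0,0,1],[0,0.8,0,0,1],[0,0.8,0,0,1],[0,0.8,0,0,1],[0,0.8,0,0,1]]' | head -2
python3 - <<'E'
from h import *
T=bot.read_camera("top");S=bot.read_camera("side")
def lid(th):
    o=[]
    for (d,h) in((.155,0),(.155,.014),(.105,.027+.014)):
        for y in ((-.139,.139) if h<.02 else (0,)):
            o.append([.0775-d*np.cos(th)+h*np.sin(th),y,.124+d*np.sin(th)+h*np.cos(th)])
    return boxw(B,o)
A=S["pixels"].copy();C=T["pixels"].copy()
for p,im in((S,A),(T,C)):
  for th,c in((1.5,(255,0,0)),(1.6,(0,0,255))):
    q=proj(p,lid(th)).astype(int);cv2.line(im,tuple(map(int,q[0])),tuple(map(int,q[1])),c,1)
  for d in ((-.139,-.139),): pass
a=cv2.resize(A[60:300,300:500],None,fx=2,fy=2);b=cv2.resize(C[100:340,120:320],None,fx=2,fy=2)
cv2.imwrite("pics/u1.png",np.hstack([a,b])[:,:,::-1])
m=bot.regions_of("coaster",T);print([(d["score"],d["bbox"]) for d in m])
if m:
    M=m[0]["mask"];ys,xs=np.nonzero(M);r=cv2.minAreaRect(np.c_[xs,ys].astype(np.float32));print(r,ray(T,r[0],.019))
print("bay_right",boxw(B,[0,-.0645,.019]),proj(T,boxw(B,[0,-.0645,.019])))
plan([[.4451,-.3895,.2]],None)
E
```

```text
time: 16.9
tool_pos: [0.6009, -0.2565, 0.3391]
[(0.84, [238.8, 190.8, 296.7, 245.4])]
((267.4775390625, 218.2359619140625), (47.59526443481445, 47.59526443481445), 77.00537872314453) [ 0.62343543 -0.0054588   0.019     ]
bay_right [[0.6323197  0.00119498 0.019     ]] [[264.2465163  214.12607525]]
at [ 0.6005 -0.2569  0.3382] yaw 0.242 F [-1.   0.3 -0. ] w 1.0 t 17.05 spin 0.0
now [-3.65  1.83  2.76]
```

View pics/u1.png

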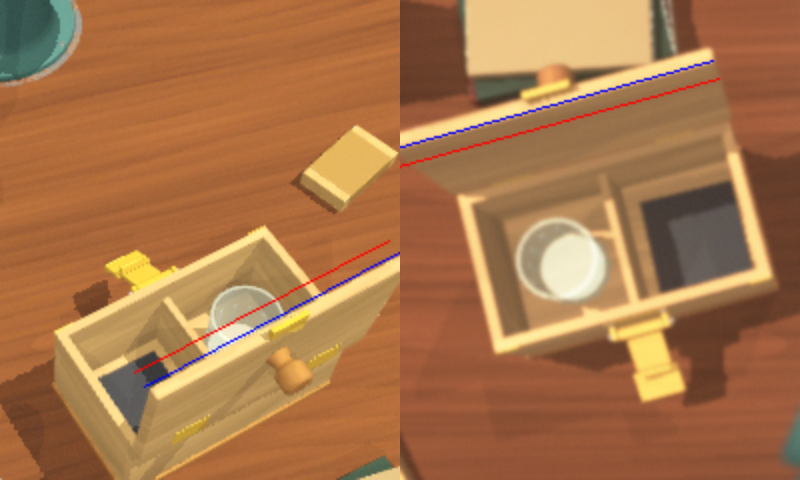

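Lid upright: its inner edge sits on the 1.6 rad line. The latch is down and the coaster is in the -y bay, crop corners near (641,210), (733,182), (752,268). The box walls may hide part of the slate, so I'll fit its centre with a visibility model.

```bash
cat >> h.py <<'E'
def coaster_fit(p,M):
    from scipy.optimize import minimize
    k=4
    def poly(P):
        im=np.zeros((480*k,640*k),np.uint8);cv2.fillPoly(im,[np.round((proj(p,boxw(B,P))+.5)*k).astype(np.int32)],1);return im
    def ext(x0,x1,y0,y1,z):return [[x0,y0,z],[x1,y0,z],[x1,y1,z],[x0,y1,z]]
    op=poly(ext(-.0675,.0675,-.125,.125,.124));
    dv=poly(ext(-.0675,.0675,-.004,.004,.097))
    Mk=cv2.resize(M.astype(np.uint8),None,fx=k,fy=k,interpolation=0)
    def c(x):
        m=poly(ext(x[0]-.05,x[0]+.05,x[1]-.05,x[1]+.05,.019))&op&(1-dv);return 1-(m&Mk).sum()/(m|Mk).sum()
    r=min(((c((a,b)),a,b) for a in np.arange(-.018,.019,.002) for b in np.arange(-.076,-.053,.002)))
    r=minimize(c,r[1:],method="Nelder-Mead",options=dict(initial_simplex=np.array([r[1:],(r[1]+.002,r[2]),(r[1],r[2]+.002)])))
    print("coaster box frame",r.x.round(4),"1-IoU",round(r.fun,3),"world",boxw(B,[*r.x,.019]).round(4));return r.x
E
python3 - <<'E'
from h import *
T=bot.read_camera("top")
M=bot.regions_of("coaster",T)[0]["mask"];coaster_fit(T,M)
hsv=cv2.cvtColor(T["pixels"],cv2.COLOR_RGB2HSV);D=((T["pixels"].max(2)<100)&(hsv[...,1]<120)).astype(np.uint8)
n,l=cv2.connectedComponents(D);k=l[215,267];print(k,(l==k).sum(),M.sum());
if k: coaster_fit(T,l==k)
for u in((240.5,205),(286.5,191)):
    w=ray(T,u,.019)-[B[0],B[1],0];c,s=np.cos(B[2]),np.sin(B[2]);print("corner box",(c*w[0]+s*w[1]).round(4),(-s*w[0]+c*w[1]).round(4))
j=ray(T,(460,300),.05);print(j)
d=np.arctan2(.4522-.3895,.4451-.3808)
print("yaw opts");plan([[.4451,-.3895,.2],[.4451,-.3895,.061]],np.arctan2(-.0627,-.0643))
E
```

```text
coaster box frame [-0.0096 -0.0692] 1-IoU 0.076 world [[ 0.6242 -0.0057  0.019 ]]
20 1731 2234
coaster box frame [-0.0109 -0.0697] 1-IoU 0.191 world [[ 0.623  -0.0065  0.019 ]]
corner box 0.0321 -0.0212
corner box 0.035 -0.1222
[ 0.44412345 -0.38980968  0.05      ]
yaw opts
at [ 0.6003 -0.2548  0.3387] yaw 0.245 F [-0.6 -0.4  0.7] w 1.0 t 17.15 spin -5.28
now [-3.66  1.86  2.77]
spun [-4.1  -0.24  2.77]
now [0.   0.   2.78]
spun [0.   0.   2.78]
```

```bash
python3 -m creep '[[-0.3,0.15,0,0,1],[-0.7,0.35,0,0,1],[-0.7,0.35,0.2,0,1],[-0.7,0.35,0.4,0,1],[-0.7,0.35,0.6,0,1],[-0.4,0.2,0.5,0,1],[-0.16,0.11,0.3,0,1],[0,0,0.3,0,1],[0,0,0,0,1],[0,0,0,0,1]]' | head -2
python3 - <<'E'
from h import *
p=bot.read_camera("wrist")
a=np.linspace(0,6.283,60);ring=lambda x,y,r,z:np.c_[x+r*np.cos(a),y+r*np.sin(a),0*a+z]
for d in bot.regions_of("jigger",p):
    M=d["mask"];col=np.median(p["pixels"][M],0);bb=np.array(d["bbox"])
    def f(x):
        q=proj(p,np.vstack([ring(*x,.02,0),ring(*x,.0215,.1)]));return np.r_[q.min(0),q.max(0)]-bb
    r=least_squares(f,[.4451,-.3895]);print(round(d["score"],2),col,bb,"xy",r.x.round(4),f(r.x).round(1))
plan([[.4451,-.3895,.062]])
E
```

```text
time: 18.4
tool_pos: [0.4462, -0.3894, 0.2246]
0.97 [119.  61. 118.] [343.4 262.4 406.  349.4] xy [ 0.3862 -0.4535] [-0.5 -2.3  0.4  1.9]
0.8 [163. 147. 133.] [278.9 182.7 336.6 257.3] xy [ 0.4479 -0.3829] [-1.4  0.2  1.4 -0.1]
at [ 0.4462 -0.3896  0.2249] yaw 0.246 F [-0.8  0.6  0.2] w 1.0 t 18.5 spin 0.0
now [-0.02 -0.01  3.26]
```

```bash
python3 -m creep '[[0,-0.04,0.4,0,1],[0,-0.04,0.6,0,1],[0,0,0.5,0,1],[0,0,0.2,0,1],[0,0,0,0,1]]' | head -2
python3 - <<'E'
from h import *
p=bot.read_camera("wrist")
a=np.linspace(0,6.283,60);ring=lambda x,y,r,z:np.c_[x+r*np.cos(a),y+r*np.sin(a),0*a+z]
for d in bot.regions_of("jigger",p):
    M=d["mask"];col=np.median(p["pixels"][M],0);bb=np.array(d["bbox"])
    def f(x):
        q=proj(p,np.vstack([ring(*x,.02,0),ring(*x,.0215,.1)]));return np.r_[q.min(0),q.max(0)]-bb
    r=least_squares(f,[.4451,-.3895]);print(round(d["score"],2),col,bb,"xy",r.x.round(4),f(r.x).round(1))
plan([[.4451,-.3895,.062]])
cv2.imwrite("pics/jw.png",p["pixels"][:,:,::-1])
E
```

```text
time: 19.12
tool_pos: [0.4436, -0.3851, 0.1376]
0.81 [163. 147. 133.] [271.8 197.9 355.6 307.3] xy [ 0.4471 -0.3826] [-1.6 -1.6  1.6  1.3]
0.58 [113.  58. 111.] [357.5 294.5 447.4 431. ] xy [ 0.3861 -0.4517] [-2.5 -1.8  1.7  1.6]
at [ 0.4446 -0.3862  0.1395] yaw 0.245 F [-0.4  0.7  1.1] w 1.0 t 19.23 spin 0.0
now [-0.01  0.07  1.55]
```

View pics/jw.png

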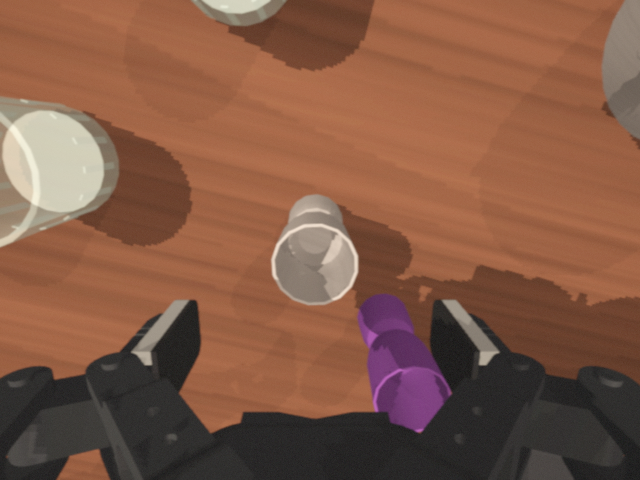

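The wrist picture shows the steel jigger at (315,255), midway between the fingers at columns 200 and 430. The purple one is outside the finger path. Descending to grip.

```bash
python3 -m creep '[[0.03,0,0.3,0,1],[0,0,0.5,0,1],[0,0,0.45,0,1],[0,0,0.25,0,1],[0,0,0.05,0,1],[0,0,0,0,1],[0,0,0,0,0.4],[0,0,0,0,0.4],[0,0,0,0,0.4],[0,0,0,0,0.4],[0,0,0,0,0.4],[0,0,0,0,0.4],[0,0,0,0,0.4]]' 30
```

```text
time: 20.85
tool_pos: [0.4459, -0.3855, 0.0621]
tcp_rot: [3.118, 0.383, 0.001]
wrist_force: [-0.6, 1.7, 5.9]
width: 0.491
grip_force: 30.1
```

```bash
python3 -m creep '[[0,0,-0.2,0,0.4],[0,0,-0.5,0,0.4],[0,0,-0.8,0,0.4],[0,0,-0.8,0,0.4],[0,0,-0.8,0,0.4],[0,0,-0.8,0,0.4],[0,0,-0.6,0,0.4],[0,0,-0.3,0,0.4],[0,0,0,0,0.4]]' 
python3 - <<'E'
from h import *
plan(boxw(B,[[-.11,-.066,.31],[-.012,-.07,.31],[-.012,-.07,.081]]),B[2])
E
```

```text
time: 21.98
tool_pos: [0.4458, -0.3857, 0.3021]
tcp_rot: [3.117, 0.383, 0.002]
wrist_force: [-0.5, -0.7, -0.5]
width: 0.491
grip_force: 30.7
at [ 0.4458 -0.3857  0.3021] yaw 0.245 F [-0.5 -0.7 -0.5] w 0.49 t 21.98 spin 0.02
now [ 3.29 -6.58 -0.16]
spun [ 3.28 -6.58 -0.16]
now [1.96 0.08 0.  ]
spun [1.96 0.08 0.  ]
now [0.   0.   4.58]
spun [0.   0.   4.58]
```

```bash
python3 -m creep '[[0.15,-0.3,-0.1,0,0.4],[0.3,-0.6,-0.1,0,0.4],[0.4,-0.8,0,0,0.4],[0.4,-0.8,0,0,0.4],[0.4,-0.8,0,0,0.4],[0.4,-0.8,0,0,0.4],[0.4,-0.8,0,0,0.4],[0.4,-0.8,0,0,0.4],[0.25,-0.5,0,0,0.4],[0.15,-0.3,0,0,0.4],[0.04,-0.08,0,0,0.4],[0,0,0,0,0.4],[0,0,0,0,0.4]]' 
python3 - <<'E'
from h import *
p=bot.read_camera("wrist");cv2.imwrite("pics/c0.png",p["pixels"][:,:,::-1])
m=bot.regions_of("coaster",p);print([(round(d["score"],2),d["bbox"],d["mask"].sum()) for d in m])
if m: coaster_fit(p,m[0]["mask"])
# also dark threshold
I=p["pixels"];print("jig",[(round(d["score"],2),d["bbox"]) for d in bot.look_for("jigger",p)])
# check box alignment: rim via box mask
print("rim inner corners px",proj(p,boxw(B,[[-.0675,-.125,.124],[.0675,-.125,.124],[.0675,-.004,.124],[-.0675,-.004,.124]])).round().tolist())
T=bot.read_camera("top");m=bot.regions_of("coaster",T)
if m: print(m[0]["mask"].sum());coaster_fit(T,m[0]["mask"])
plan(boxw(B,[[-.012,-.07,.31]]),B[2])
E
```

```text
time: 23.6
tool_pos: [0.5253, -0.0272, 0.3112]
tcp_rot: [3.118, 0.382, -0.0]
wrist_force: [-0.6, 0.3, -1.7]
width: 0.491
grip_force: 30.7
[(0.66, [267.9, 41.3, 365.2, 148.8], np.int64(9421))]
coaster box frame [-0.0056 -0.0667] 1-IoU 0.031 world [[ 0.6274 -0.0023  0.019 ]]
jig [(0.91, [583.8, 358.5, 640.0, 428.6]), (0.59, [245.8, 223.2, 382.4, 415.7])]
rim inner corners px [[386.0, 164.0], [395.0, -19.0], [233.0, -19.0], [242.0, 164.0]]
2
coaster box frame [-0.0846 -0.069 ] 1-IoU 0.996 world [[ 0.5513 -0.0235  0.019 ]]
at [ 0.5254 -0.0269  0.3113] yaw 0.244 F [ 0.7  0.2 -0.7] w 0.49 t 23.85 spin 0.01
now [1.97 0.08 0.03]
spun [1.97 0.08 0.03]
```

```bash
python3 -m creep '[[0.3,0.01,0,0,0.4],[0.5,0.01,0,0,0.4],[0.5,0.01,0,0,0.4],[0.4,0,0,0,0.4],[0.25,0,0,0,0.4],[0.12,0,0,0,0.4],[0,0,0,0,0.4],[0,0,0.3,0,0.4],[0,0,0.5,0,0.4],[0,0,0.5,0,0.4],[0,0,0.4,0,0.4],[0,0,0.1,0,0.4],[0,0,0,0,0.4]]' 
python3 - <<'E'
from h import *
plan(boxw(B,[[-.007,-.0675,.081]]),B[2])
E
```

```text
time: 25.48
tool_pos: [0.6261, -0.0027, 0.2212]
tcp_rot: [-3.118, -0.383, 0.0]
wrist_force: [-0.7, 0.0, -0.6]
width: 0.487
grip_force: 30.8
at [ 0.6261 -0.0027  0.2212] yaw 0.245 F [-0.7  0.  -0.6] w 0.49 t 25.48 spin 0.02
now [-0.    0.01  2.8 ]
spun [-0.    0.01  2.8 ]
```

```bash
python3 -m creep '[[0,0,0.3,0,0.4],[0,0,0.4,0,0.4],[0,0,0.4,0,0.4],[0,0,0.4,0,0.4],[0,0,0.4,0,0.4],[0,0,0.3,0,0.4],[0,0,0.2,0,0.4],[0,0,0.15,0,0.4],[0,0,0.06,0,0.4],[0,0,0.04,0,0.4],[0,0,0.03,0,0.4],[0,0,0,0,0.4],[0,0,0,0,0.4]]'
```

```text
time: 27.1
tool_pos: [0.6264, -0.0027, 0.0876]
tcp_rot: [3.118, 0.384, 0.001]
wrist_force: [0.9, 0.8, -1.1]
width: 0.494
grip_force: 30.8
```

```bash
python3 -m creep '[[0,0,0.03,0,0.4],[0,0,0.03,0,0.4],[0,0,0.03,0,0.4],[0,0,0,0,0.4],[0,0,0,0,0.4]]' | sed -n 2,4p; python3 -m creep '[[0,0,0.02,0,0.4],[0,0,0,0,0.4],[0,0,0,0,0.4]]'| sed -n 2,4p
```

```text
tool_pos: [0.6262, -0.0027, 0.0827]
tcp_rot: [-3.118, -0.384, 0.0]
wrist_force: [0.2, -0.2, -0.5]
tool_pos: [0.6262, -0.0027, 0.0818]
tcp_rot: [3.118, 0.384, -0.0]
wrist_force: [-0.4, 0.2, -0.6]
```

```bash
python3 -m creep '[[0,0,0.02,0,0.4],[0,0,0,0,0.4],[0,0,0,0,0.4]]' | sed -n 2,4p; python3 -m creep '[[0,0,0.02,0,0.4],[0,0,0,0,0.4],[0,0,0,0,0.4]]'| sed -n 2,4p
```

```text
tool_pos: [0.6264, -0.0027, 0.0811]
tcp_rot: [3.118, 0.384, 0.001]
wrist_force: [-0.4, -0.1, 1.1]
tool_pos: [0.6267, -0.0026, 0.0811]
tcp_rot: [3.118, 0.384, 0.002]
wrist_force: [-2.0, -0.0, 6.4]
```

Contact at 0.081, as computed. Releasing in small steps and backing straight up.

```bash
python3 -m creep '[[0,0,0,0,0.53],[0,0,0,0,0.56],[0,0,0,0,0.6],[0,0,0,0,0.65],[0,0,0,0,0.7],[0,0,0,0,0.7],[0,0,0,0,0.7],[0,0,-0.1,0,0.7],[0,0,-0.3,0,0.7],[0,0,-0.5,0,0.7],[0,0,-0.6,0,0.7],[0,0,-0.6,0,0.7],[0,0,-0.6,0,0.7],[0,0,-0.6,0,0.7],[0,0,-0.6,0,0.7],[-0.6,0,-0.2,0,0.7],[-0.8,0,0,0,0.7],[-0.8,0.4,0,0,0.7],[-0.4,0.8,0,0,0.7],[0,0.4,0,0,0.7]]'
python3 - <<'E'
from h import *
a=np.linspace(0,6.283,60);ring=lambda x,y,r,z:np.c_[x+r*np.cos(a),y+r*np.sin(a),0*a+z]
c,s=np.cos(B[2]),np.sin(B[2])
for n in("wrist","top"):
    p=bot.read_camera(n)
    for d in bot.regions_of("jigger",p):
        bb=np.array(d["bbox"]);f=lambda x:(lambda q:np.r_[q.min(0),q.max(0)]-bb)(proj(p,np.vstack([ring(*x,.02,.019),ring(*x,.0215,.119)])))
        r=least_squares(f,[.626,-.003]);w=r.x-B[:2]
        print(n,round(d["score"],2),np.median(p["pixels"][d["mask"]],0),"box",(c*w[0]+s*w[1]).round(4),(-s*w[0]+c*w[1]).round(4),f(r.x).round(1))
    for d in bot.regions_of("coaster",p)[:1]: coaster_fit(p,d["mask"])
    for t in("tumbler_a","decanter"):print(t,[(round(d["score"],2),np.round(d["bbox"]).tolist()) for d in bot.look_for(t,p)])
plan(boxw(B,[0,0,.3]))
E
```

```text
time: 31.35
tool_pos: [0.5189, -0.1134, 0.2866]
tcp_rot: [3.117, 0.381, 0.004]
wrist_force: [-0.2, -0.1, 0.2]
width: 0.701
grip_force: 0.0
wrist 0.66 [88. 46. 87.] box -0.3194 -0.4313 [-13.5 -15.9  10.6  14.8]
wrist 0.57 [134. 120. 108.] box -0.0047 -0.0645 [-0.2 -0.3  0.3  0.4]
coaster box frame [-0.0059 -0.0658] 1-IoU 0.364 world [[ 0.6269 -0.0015  0.019 ]]
tumbler_a [(0.93, [342.0, 244.0, 430.0, 343.0]), (0.86, [464.0, 127.0, 586.0, 221.0])]
decanter [(0.39, [105.0, 157.0, 187.0, 227.0])]
top 0.56 [114.  56. 114.] box -0.3517 -0.4428 [-0.5  0.3  0.5 -0.3]
tumbler_a [(0.97, [389.0, 200.0, 435.0, 244.0]), (0.7, [352.0, 286.0, 389.0, 321.0])]
decanter [(0.66, [335.0, 89.0, 395.0, 162.0])]
at [ 0.5196 -0.111   0.2846] yaw 0.246 F [ 0.8  0.1 -0.6] w 0.7 t 31.85 spin 0.0
now [ 2.74 -2.92 -0.31]
```

The jigger stands upright about 2 mm from the coaster's centre in the same picture, and the tumblers and decanter are unmoved. Handing in.

```bash
python3 -c "
from workcell import bot
print(bot.finish_job())"
```

```text
the job is handed in; nothing more can be done
None
```

The job is handed in: the latch is down past level, the lid stands upright, and the steel jigger stands upright about 2 mm from the middle of the slate coaster, with the decanter and the two shelf tumblers seen unmoved (the tumbler in the box was not re-measured).

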